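Scan the label of the lamp under test

TASK

Pick up the barcode scanner and aim it straight down at the label on top of the lamp that stands on the square metal test plate: window about 6 cm above the label, centred on it, the scan line (along the wide side of the scanner's nose) crossing the bars. Hold it still there for at least a second without shifting that lamp, then stand the scanner back nose down in the middle of its grey rubber pad and let go.

Things in the scene. Friction and masses are not known exactly. Their poses are not given: they have to be found in the camera images.
- scanner: Pistol-shaped barcode scanner, 0.2-0.25 kg, parked nose down on the rubber pad. Origin: centre of the nose's underside; z up along the barrel. Black nose 52 (x) x 62 (y) mm, 24 high; above it the grey barrel, 44 (x) x 36 (y) mm, on the z axis, up to z = 118: grip it across y at z = 90, weight nearly centred. Black handle, 28 thick, along -x from z = 58 at the barrel to z = 80 at x = -115
- window (a point): Middle of the scanner's window, in the underside of its nose, at the scanner's origin, same axes. The beam leaves along -z; the scan line lies along y, the nose's wide side
- label (a point): Centre of the label on top of the lamp on the square aluminium test plate. White, 30 (x) x 44 (y) mm, facing up (z), top 122 mm above the bench; bars run along x, so the scan line must lie along y, either way round. The lamp is loose, 0.35 kg, a 110 mm high clear cone with black cap (80 wide) and foot (100 wide). Two like it stand on cardboard: not these
- pad: Flat grey square rubber pad fixed on the bench, 150 x 150 x 5 mm, where the scanner parks. Origin: centre of its underside, on the bench
Not all that is in view belongs to the job. Leave any red look-alike of the pad alone.

How it is judged (in metres and radians):
On the way:
1. for 1 s the still scanner (under 40 mm/s, 0.4 rad/s) points at the label on the test-plate lamp: within 15 mm each way, 35 to 85 mm above it, beam within 12 and scan line within 17 degrees of square (x of label in the frame of window between -0.015 and 0.015 m and y of label in the frame of window between -0.015 and 0.015 m and z of label in the frame of window between -0.085 and -0.035 m and angle between the z axis of window and the z axis of label, either way round below 0.21 rad and angle between the y axis of window and the y axis of label, either way round below 0.3 rad and linear speed of scanner below 0.04 m/s and angular speed of scanner below 0.4 rad/s), for 1 s.
At the end, for the whole second after the job is handed in: The scanner stands upright (within 6 degrees), nose down on the rubber pad, nose centre within 40 mm of the pad's centre, released and at rest; the label is within 15 mm of where it was (horizontal distance between window and pad below 0.04 m and z of window in the frame of pad below 0.01 m and angle between scanner's own z axis and vertical below 0.1 rad and linear speed of scanner below 0.02 m/s and contact force between the fingers and scanner below 0.1 N and distance of label from where it was at the start of the episode below 0.015 m); the robot touches nothing.
It fails at once if the lamp under test is shifted or tipped by more than 15 mm (distance of label from where it was at the start of the episode above 0.015 m).
It also fails if it takes over 56 s, if anything falls off the work surface, if the arm or the gripper's body presses on something with over 40 N, if the wrist force passes 120 N, or if a joint passes its speed limit or range.

ROBOT

A 6-joint arm with a two-finger parallel gripper is mounted at the origin on the work surface. World frame = base frame: x ahead of the robot, y to its left, z up, the work surface at z = 0. Lengths are in m, angles in degrees, forces in N, time in s.
With the tool pointing down it reaches from about 0.325 to 0.775 m from the base axis. Payload 5.5 kg.
Tool frame: the origin (TCP) lies at the centre of the arm's flange, where the gripper is bolted on; the fingertips stand 182 mm ahead of it and the grasp point (between the pads) lies 163 mm ahead of it; z points along the fingers, y is the direction in which the jaws open and shut (so a half turn about z gives the same grasp; the last joint's range is limited). The gripper opens to 88 mm and grips with 3 to 60 N. Pads are 20 mm wide; open, the fingers measure 115 mm over their backs; the gripper's body (75 mm by 178 mm) begins 61 mm behind the grasp point.
Start: joints at [-68.394, 5.22, 70.514, -0, 104.267, -3.249], TCP at [0.252, -0.544, 0.405] pointing down, gripper open.
Joint ranges: [-164.24, 164.24], [-49.07, 125.15], [9.68, 141.18], [-86.29, 266.29], [3.28, 154.24], [-151.56, 151.56]. Speed limits (degrees/s): [147.25, 147.25, 172.46, 180, 180, 180].

INTERFACE

Orientations are given as [roll, pitch, yaw] about the fixed x, y, z axes, in that order (R = Rz(yaw) Ry(pitch) Rx(roll)).
In Python, from station import r gives the robot as it stands. The module is installed in compiled form; this text tells all that it offers. Calls block until the motion is done:
- r.reach(position, orientation): joint-space move of the TCP to a pose.
- r.servo_line(position, rotation=None, speed=0.15): straight line of the TCP; rotation=None keeps the orientation; speed is the mean speed in m/s.
- r.move_joints(angles): joint-space move.
- r.let_go() and r.grab(squeeze=None): open the fingers fully, or close them until they stop; squeeze is the grip in N (None keeps the last).
- r.wait(seconds).
- r.inverse_kinematics(position, orientation): joint angles nearest the present ones, or None.
- r.sense(): the state.
- r.snapshot(name): name is "scene" or "top" or "wrist"; returns a dict with "frame" (400x640x3 uint8, red, green, blue), "fx", "fy", "cx", "cy" (pixels), "R" (3x3) and "t" (3): a world point X has camera coordinates R X + t. Camera axes: x right, y down, z forward; pixel columns grow to the right and rows downward; lengths in m; the calibration is good to about 2 mm. A picture is of the moment at which its call begins. There is no depth.
A pose or a line that the arm cannot do raises r.IKError and nothing moves.
- r.hand_in(): hands the job in, once; it reports no verdict.
The state is a dict: "clock": time; "joints": joint angles; "joint_vel": joint speeds; "joint_torque": joint torques, N m; "tcp_pos": TCP position; "orientation": TCP orientation; "contact_force": force on the tool from outside, world axes, zero at the start; "torque": the same for the moment, N m; "opening": finger opening in m.
Only numpy, scipy, OpenCV 4.12 (cv2) and the standard library are available. Lean on these libraries where they do the work, as an engineer would, in place of code of your own. Each camera call takes 0.05 s, during which the arm holds its last target.

## Working session

There is one attempt and no reset: what is moved stays moved. The work goes in short steps, each a Python script; the robot and the scene stay as the last script left them, time stands still between calls to the robot, and variables do not carry over. Pictures are saved under pics/ and viewed, and the job is handed in when it is done.

```bash
mkdir -p pics
python3 - <<'E'
from station import r
import cv2,pickle
d={}
for n in("scene","top","wrist"):
    s=r.snapshot(n);d[n]=s;cv2.imwrite(f"pics/{n}0.png",s["frame"][:,:,::-1]);print(n,s["fx"],s["cx"],s["cy"],s["R"],s["t"])
pickle.dump(d,open("d0.pkl","wb"));print(r.sense())
E
```

```text
scene 516.6120674907804 315.91060673250695 197.42100595024385 [[ 0.53559257  0.84446308 -0.00476484]
 [ 0.63871037 -0.40877411 -0.65188403]
 [-0.55243974  0.34610089 -0.75830371]] [-0.23433818 -0.22573928  1.42579123]
top 427.0870801856022 315.02576893094886 204.7761445612067 [[ 0.01739997 -0.99965673 -0.0195873 ]
 [-0.99594259 -0.01559873 -0.0886287 ]
 [ 0.08829273  0.02104997 -0.99587213]] [0.01002407 0.46791064 0.95266954]
wrist 292.29848123796523 323.6181808511449 197.99095733575172 [[ 4.19193481e-01 -9.07896551e-01 -8.23486447e-04]
 [-8.64145988e-01 -3.99270840e-01  3.06324188e-01]
 [-2.78439468e-01 -1.27697490e-01 -9.51926895e-01]] [-0.59930554 -0.03638057  0.392127  ]
{'clock': 0.15, 'joints': array([-6.83923986e+01,  5.25449258e+00,  7.05668812e+01,  3.40289377e-04,
        1.04266847e+02, -3.24703673e+00]), 'joint_vel': array([ 0.02701616, -0.12540871, -0.19295092, -0.00041469, -0.05940202,
        0.01080509]), 'joint_torque': array([ 1.39401014e-03, -4.47045743e+01, -4.06906986e+01,  6.99888845e-02,
        2.74179649e-02, -1.05189454e-04]), 'tcp_pos': array([ 0.25222397, -0.54446646,  0.40374451]), 'orientation': array([-1.79911939e+02, -5.32632352e-03,  2.48547176e+01]), 'contact_force': array([ 0.08281768, -0.27333278, -0.87859901]), 'torque': array([ 0.03320277,  0.0153449 , -0.01181573]), 'opening': 0.08711959184950709}
```

View pics/scene0.png

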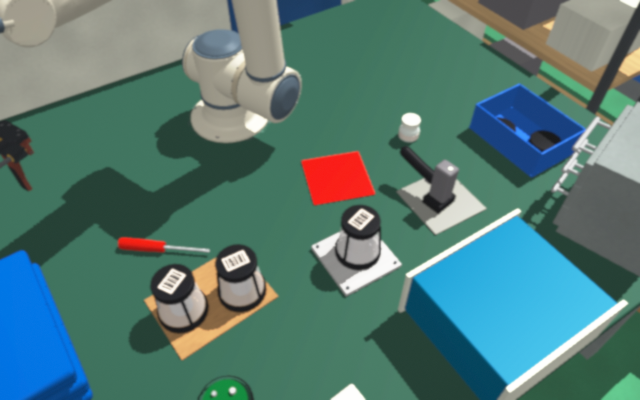

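View pics/top0.png

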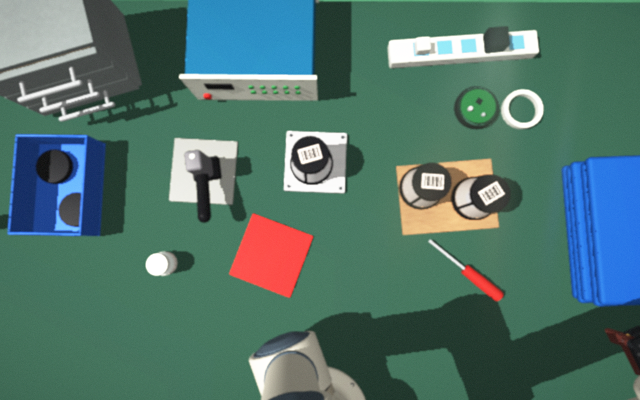

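View pics/wrist0.png

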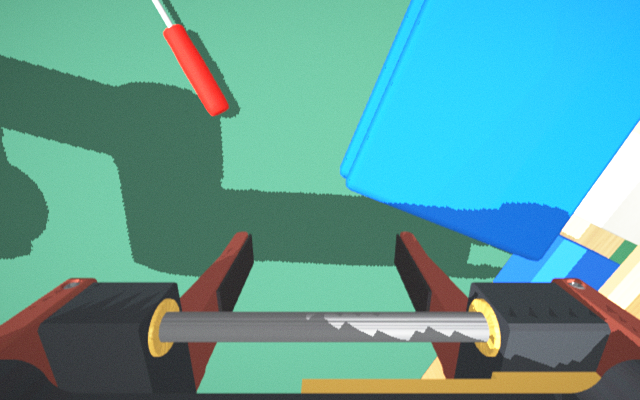

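The top view shows the scanner at about (203,170) on the grey pad (170–237, 138–205). The target lamp label is at (311,154), on the metal plate, and the red decoy pad is at (271,255). In the scene view the label is at (361,219) and the scanner at (441,185). Next I'll measure them.

```bash
cat > h.py <<'E'
import numpy as np,cv2,pickle
def ray(s,uv):
    R=np.array(s["R"]);t=np.array(s["t"]);c=-R.T@t
    d=R.T@np.array([(uv[0]-s["cx"])/s["fx"],(uv[1]-s["cy"])/s["fy"],1]);return c,d/np.linalg.norm(d)
def onz(s,uv,z):
    c,d=ray(s,uv);return c+d*(z-c[2])/d[2]
def tri(s1,u1,s2,u2):
    A=[];b=[]
    for s,u in((s1,u1),(s2,u2)):
        c,d=ray(s,u);P=np.eye(3)-np.outer(d,d);A.append(P);b.append(P@c)
    return np.linalg.lstsq(np.vstack(A),np.hstack(b),rcond=None)[0]
def crop(f,x0,y0,x1,y1,k,name):
    cv2.imwrite(name,cv2.resize(f[y0:y1,x0:x1,::-1],None,fx=k,fy=k,interpolation=cv2.INTER_CUBIC))
def blob(m,x0,y0,x1,y1):
    mm=np.zeros_like(m);mm[y0:y1,x0:x1]=m[y0:y1,x0:x1]
    cs,_=cv2.findContours(mm,cv2.RETR_EXTERNAL,cv2.CHAIN_APPROX_NONE)
    return max(cs,key=cv2.contourArea)
E
python3 - <<'E'
from h import *
d=pickle.load(open("d0.pkl","rb"));t=d["top"];s=d["scene"]
crop(t["frame"],155,125,355,230,4,"pics/topc.png");crop(s["frame"],300,130,500,300,4,"pics/scc.png")
for sn,n,b in((t,"top",(294,138,330,168)),(s,"scene",(345,205,376,232))):
    g=sn["frame"].min(2); m=(g>150).astype(np.uint8)*255
    m=cv2.morphologyEx(m,cv2.MORPH_CLOSE,np.ones((5,5),np.uint8))
    c=blob(m,*b);q=cv2.minAreaRect(c);print(n,q,cv2.contourArea(c))
    P=np.array([onz(sn,p,.122) for p in cv2.boxPoints(q)]);print(P.mean(0),P[1]-P[0],P[2]-P[1],[np.linalg.norm(P[i+1]-P[i]) for i in(0,1)])
f=t["frame"].astype(int);sat=f.max(2)-f.min(2)
m=((sat<30)&(f.min(2)>110)).astype(np.uint8)*255
c=blob(m,160,130,245,215);h=cv2.convexHull(c);q=cv2.minAreaRect(h);P=np.array([onz(t,p,.005) for p in cv2.boxPoints(q)]);print("pad",q,P,P.mean(0),[np.linalg.norm(P[i+1]-P[i]) for i in(0,1)])
E
```

```text
top ((309.71697998046875, 153.50942993164062), (15.659103393554688, 23.07657241821289), 74.05460357666016) 322.5
[0.56480357 0.02843472 0.122     ] [ 0.01391441 -0.04565037  0.        ] [-0.03144637 -0.00939185  0.        ] [np.float64(0.047723866303559445), np.float64(0.03281891713529671)]
scene ((360.5000305175781, 219.00003051757812), (14.849241256713867, 21.92030906677246), 45.0) 282.0
[0.56235437 0.02711997 0.122     ] [-1.59640543e-02  4.94408783e-02 -1.11022302e-16] [ 3.35769255e-02  1.69429642e-03 -1.11022302e-16] [np.float64(0.05195432108868743), np.float64(0.03361964555140065)]
pad ((202.7741241455078, 170.66241455078125), (64.7635726928711, 65.19105529785156), 4.085616588592529) [[0.4728762  0.36115746 0.005     ]
 [0.62755559 0.35752715 0.005     ]
 [0.61838942 0.20371734 0.005     ]
 [0.46444383 0.20939203 0.005     ]] [0.54581626 0.28294849 0.005     ] [np.float64(0.1547219886817006), np.float64(0.15408269481852527)]
```

View pics/topc.png

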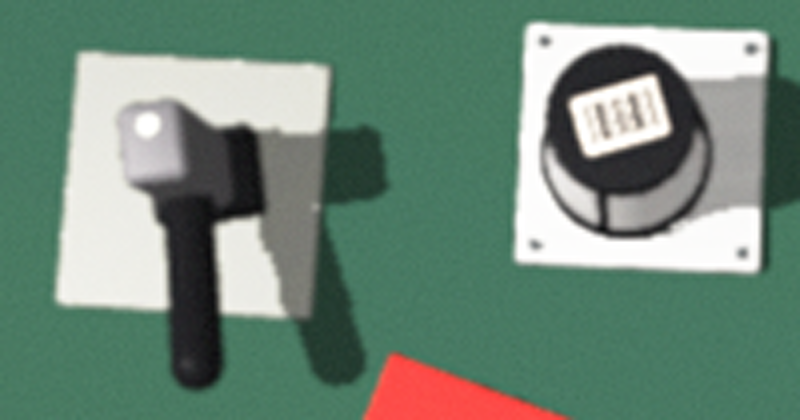

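View pics/scc.png

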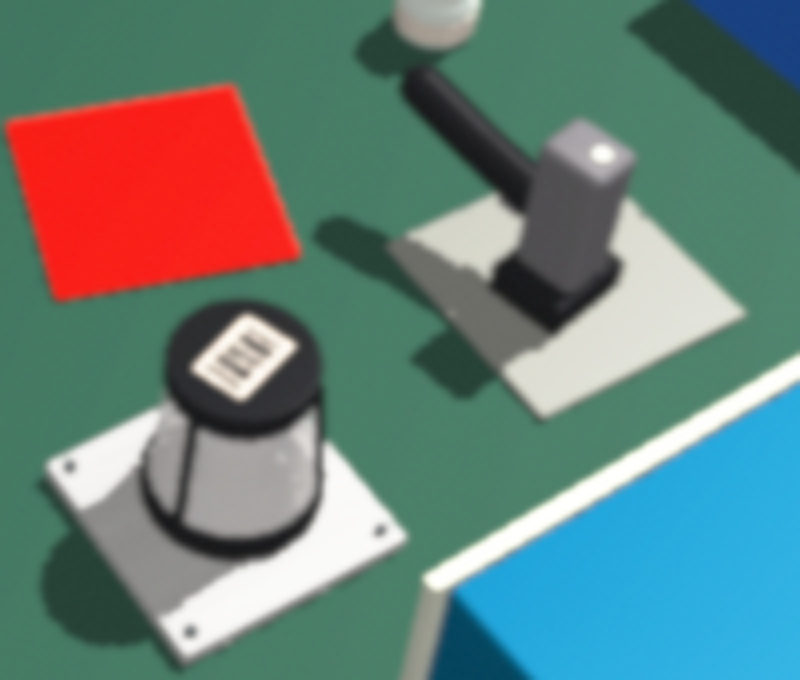

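Run:
```python
from h import *
d=pickle.load(open("d0.pkl","rb"));t=d["top"];s=d["scene"]
T=lambda x,y:((x+.5)/4-.5+155,(y+.5)/4-.5+125)
S=lambda x,y:((x+.5)/4-.5+300,(y+.5)/4-.5+130)
tc=[(118,106),(176,98),(187,179),(130,190)]
P=np.array([onz(t,T(*p),.123) for p in tc]);print(P,P.mean(0))
sc=[(580,118),(636,157),(605,184),(549,147)]
Q=np.array([onz(s,S(*p),.123) for p in sc]);print(Q,Q.mean(0))
# match: scene corners
print("tri",tri(t,T(*np.mean(tc,0)),s,S(*np.mean(sc,0))))
for A in(P,Q):print([round(np.linalg.norm(A[(i+1)%4]-A[i]),4) for i in range(4)],[round(float(np.degrees(np.arctan2(*(A[(i+1)%4]-A[i])[1::-1]))),1) for i in range(4)])
print("handle end",onz(t,T(196,372),.085),onz(s,S(420,82),.085),tri(t,T(196,372),s,S(420,82)))
print("label tri",tri(t,(309.717,153.51),s,(360.5,219)))
# pad by scene corners
for p in((390,245),(745,313),(543,418)):print("padc",onz(s,S(*p),.005))
for p in((78,52),(329,66),(308,318),(56,302)):print("padt",onz(t,T(*p),.005))
for p in((265,205),(493,280),(620,265),(556,330)):pass
print("nose corner",onz(s,S(494,275),.029),onz(s,S(555,308),.029),onz(s,S(621,262),.029))
```

```text
[[0.56612687 0.28919729 0.123     ]
 [0.57073551 0.25911649 0.123     ]
 [0.52834686 0.25163343 0.123     ]
 [0.52218966 0.28099118 0.123     ]] [0.54684973 0.2702346  0.123     ]
[[0.52626201 0.28042307 0.123     ]
 [0.56512453 0.28592078 0.123     ]
 [0.57114727 0.25822224 0.123     ]
 [0.53399951 0.25130488 0.123     ]] [0.54913333 0.26896774 0.123     ]
tri [0.54741633 0.27124105 0.12001102]
[np.float64(0.0304), np.float64(0.043), np.float64(0.03), np.float64(0.0447)] [-81.3, -170.0, 101.8, 10.6]
[np.float64(0.0392), np.float64(0.0283), np.float64(0.0378), np.float64(0.0301)] [8.1, -77.7, -169.5, 104.9]
handle end [0.43074894 0.25366742 0.085     ] [0.42826143 0.25287576 0.085     ] [0.43015434 0.2522012  0.08717276]
label tri [0.56386439 0.0273244  0.12325437]
padc [0.46865002 0.21036836 0.005     ]
padc [0.62127774 0.35112024 0.005     ]
padc [0.6160335  0.20218061 0.005     ]
padt [0.62330294 0.35416223 0.005     ]
padt [0.61677213 0.20489588 0.005     ]
padt [0.46757026 0.2121315  0.005     ]
padt [0.47463537 0.36013    0.005     ]
nose corner [0.53425366 0.23092107 0.029     ] [0.57190376 0.24402449 0.029     ] [0.56614195 0.29910374 0.029     ]
```

Run:
```python
from station import r
from h import *
for z in(.44,.40,.258):print(r.inverse_kinematics([.548,.27,z],[180,0,9.3]))
print(r.inverse_kinematics([.5638,.0277,.435],[180,0,17]))
r.reach([.548,.27,.40],[180,0,9.3])
s=r.snapshot("wrist");cv2.imwrite("pics/w1.png",s["frame"][:,:,::-1]);pickle.dump(s,open("w1.pkl","wb"))
q=r.sense();print(q["clock"],q["tcp_pos"],q["orientation"])
for p in((.548,.27,.123),(.430,.253,.085)):
    c=np.array(s["R"])@p+s["t"];print(p,c[:2]/c[2]*s["fx"]+[s["cx"],s["cy"]])
```

```text
[ 2.30390446e+01  7.54079657e+00  6.44247135e+01 -2.54444375e-14
  1.08034490e+02  1.03739045e+02]
[ 2.30390446e+01  6.86577284e+00  6.92229786e+01 -2.54444375e-14
  1.03911249e+02  1.03739045e+02]
[ 2.30390446e+01  8.04506333e+00  8.23541469e+01 -2.54444375e-14
  8.96007898e+01  1.03739045e+02]
[-6.40422261e-01  1.95737006e-01  7.26083701e+01 -2.54444375e-14
  1.07195893e+02  7.23595777e+01]
3.2417 [0.54833636 0.26931693 0.40000037] [ 1.79993043e+02 -1.71572263e-03  9.23952736e+00]
(0.548, 0.27, 0.123) [322.9358776  200.20401428]
(0.43, 0.253, 0.085) [321.32913831 286.37849513]
```

View pics/w1.png

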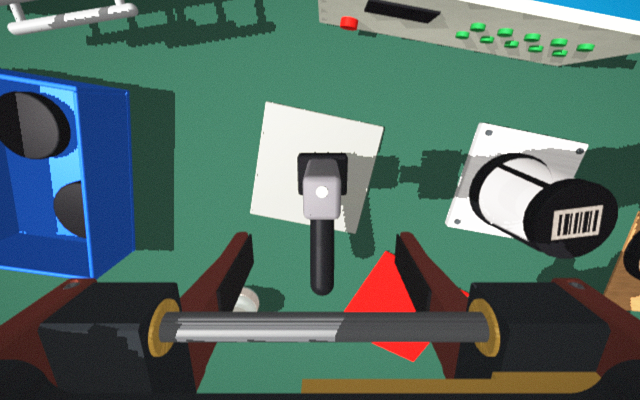

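The wrist view shows the barrel top centred at about (321,200), where (323,200) was predicted, with the handle running straight down column 322. So the measured pose and yaw agree. Next I'll cross-check the label, grasp and lift.

Run:
```python
from station import r
from h import *
s=pickle.load(open("w1.pkl","rb"))
m=(s["frame"].min(2)>120).astype(np.uint8)*255
m=cv2.morphologyEx(m,cv2.MORPH_CLOSE,np.ones((7,7),np.uint8))
q=cv2.minAreaRect(blob(m,548,198,608,245));P=np.array([onz(s,p,.122) for p in cv2.boxPoints(q)])
print(q,P.mean(0),P[1]-P[0],P[2]-P[1])
C=np.array([onz(s,p,.005) for p in((265,102),(384,126),(355,234),(250,213))]);print("pad",C,C.mean(0))
r.servo_line([.548,.27,.258],[180,0,9.3],speed=.12)
print(r.sense()["contact_force"])
r.grab(25)
q=r.sense();print(q["opening"],q["tcp_pos"],q["contact_force"])
r.servo_line([.548,.27,.30],speed=.08)
q=r.sense();print(q["clock"],q["opening"],q["tcp_pos"],q["contact_force"])
a=r.snapshot("scene");cv2.imwrite("pics/s2.png",a["frame"][:,:,::-1])
```

```text
((576.53076171875, 222.24618530273438), (28.90009117126465, 54.82334899902344), 82.87498474121094) [0.56402173 0.02736486 0.122     ] [ 0.01454305 -0.04766711  0.        ] [-0.02704693 -0.01654956  0.        ]
pad [[0.62283192 0.35371148 0.005     ]
 [0.61810576 0.2040793  0.005     ]
 [0.46734782 0.21156083 0.005     ]
 [0.47541237 0.35973745 0.005     ]] [0.54592447 0.28227226 0.005     ]
[0.22103237 0.04298479 0.20958077]
0.035818653986014526 [0.54795293 0.27004424 0.25779921] [-0.11470545  0.2693029  -0.75639996]
6.1 0.03611028868898232 [0.54797909 0.26997529 0.30007998] [-0.65604507  0.04086356 -1.89249871]
```

View pics/s2.png

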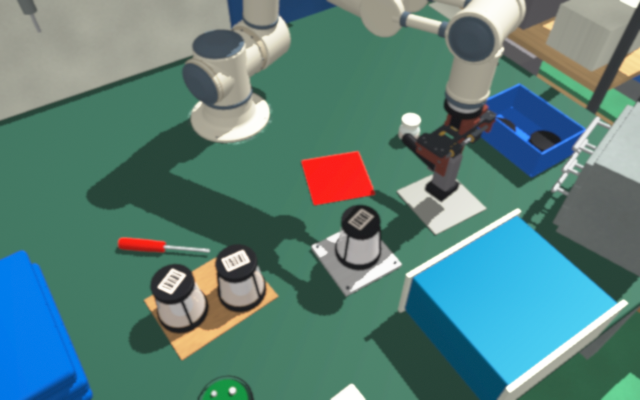

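The scene view shows the scanner clear of the pad and held upright between the fingers, with an opening of 36 mm as expected. All three label measurements agree within about 2 mm, so I'll carry it over.

Run:
```python
from station import r
from h import *
r.servo_line([.548,.27,.435],speed=.15)
r.servo_line([.564,.0275,.435],[180,0,17],speed=.12)
r.wait(.5)
q=r.sense();print(q["clock"],q["tcp_pos"],q["orientation"],q["opening"])
for n in("scene","top","wrist"):
    s=r.snapshot(n);pickle.dump(s,open(n+"3.pkl","wb"));f=s["frame"]
    if n=="scene":crop(f,280,80,440,300,2.6,"pics/scene3.png")
    elif n=="top":crop(f,240,70,400,210,4,"pics/top3.png")
    else:cv2.imwrite("pics/wrist3.png",f[:,:,::-1])
```

```text
9.875 [0.56399837 0.02750716 0.43501671] [ 1.79999854e+02 -1.51812091e-03  1.70004778e+01] 0.03615750176512563
```

View pics/scene3.png

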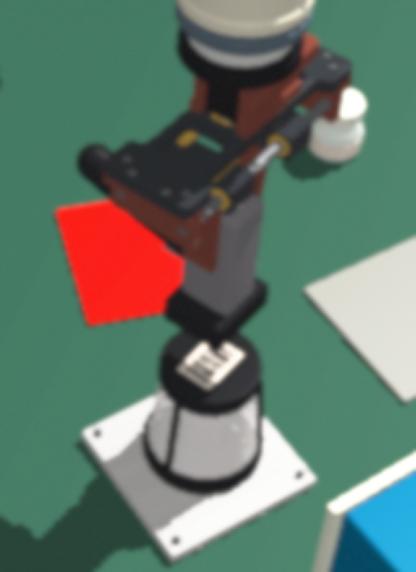

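View pics/wrist3.png

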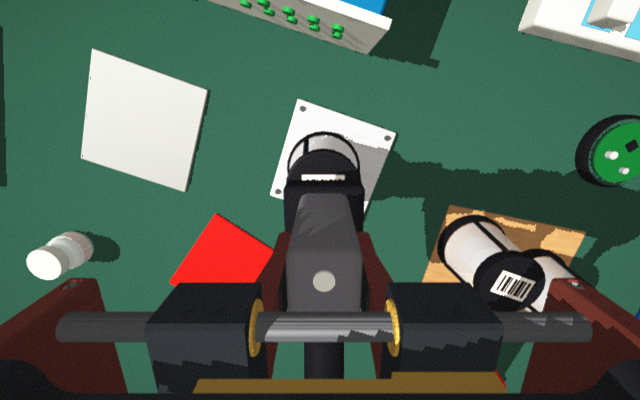

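Run:
```python
from h import *
s=pickle.load(open("scene3.pkl","rb"));w=pickle.load(open("wrist3.pkl","rb"))
a=np.radians(17);R=np.array([[np.cos(a),-np.sin(a),0],[np.sin(a),np.cos(a),0],[0,0,1]])
o=np.array([.564,.0275,.182])
def pr(s,p):
    c=np.array(s["R"])@p+s["t"];return c[:2]/c[2]*s["fx"]+[s["cx"],s["cy"]]
im=cv2.resize(s["frame"][80:300,280:440,::-1],None,fx=4,fy=4,interpolation=cv2.INTER_CUBIC)[200:720]
iw=w["frame"][:,:,::-1].copy()
for z in(0,.024):
  for x,y in((-.026,-.031),(-.026,.031),(.026,-.031),(.026,.031)):
    p=o+R@[x,y,z];u=(pr(s,p)-[280,80]+.5)*4-.5-[0,200];cv2.circle(im,(int(u[0]),int(u[1])),3,(0,255,255) if z else (0,0,255),-1)
    u=pr(w,p);cv2.circle(iw,(int(u[0]),int(u[1])),2,(0,255,255) if z else (0,0,255),-1)
cv2.imwrite("pics/chk.png",im);cv2.imwrite("pics/chkw.png",cv2.resize(iw[120:280,240:420],None,fx=4,fy=4)[:600])
```

```text
(no output)
```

View pics/chk.png

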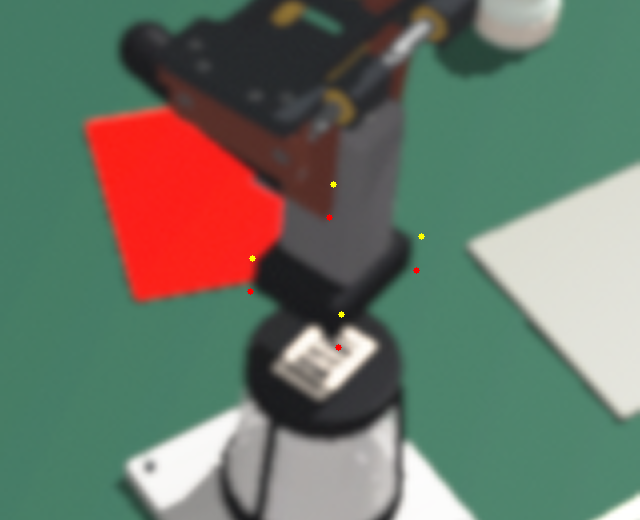

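View pics/chkw.png

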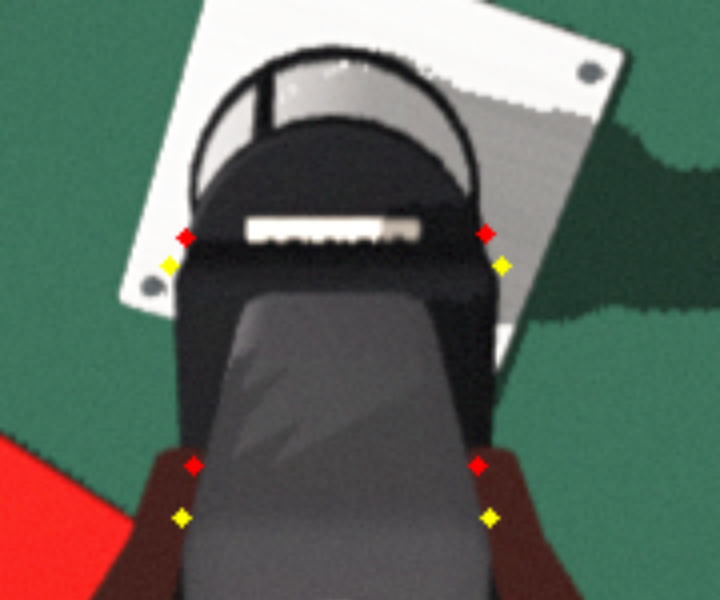

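Run:
```python
from h import *
s=pickle.load(open("scene3.pkl","rb"));w=pickle.load(open("wrist3.pkl","rb"))
g=lambda f:(255*(f/255.)**.4).astype(np.uint8)
crop(g(s["frame"]),335,110,395,170,10,"pics/g1.png")
crop(g(w["frame"]),270,150,380,230,7,"pics/g2.png")
```

```text
(no output)
```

View pics/g1.png

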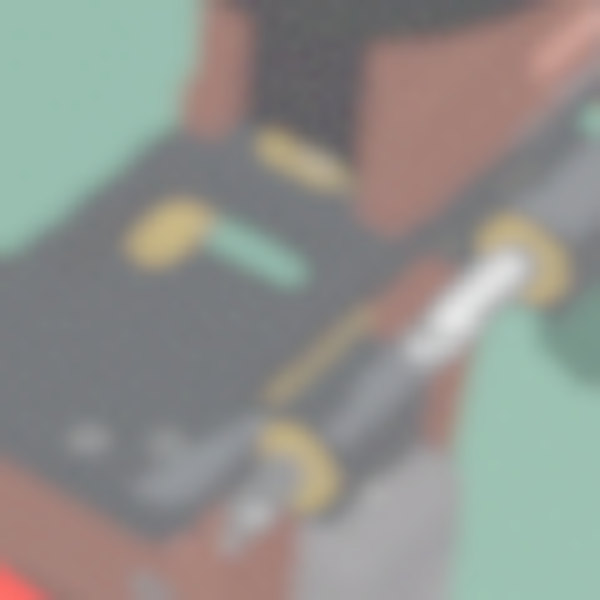

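View pics/g2.png

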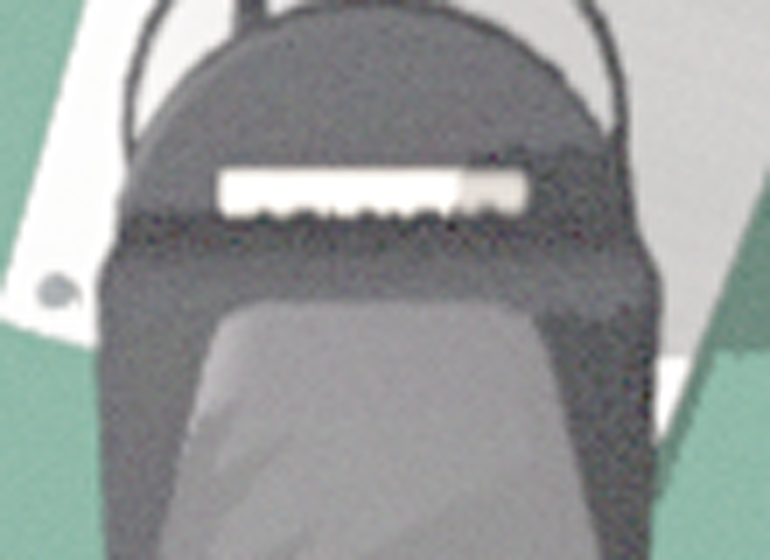

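The wrist view puts the nose's bottom front edge at row 181 (predicted 179) and columns 287–361 (predicted 286.5–361.5). The scanner is therefore upright and aimed within about 3 mm. The scene view shows the nose corners slightly inside the predicted ones, which rounded edges would explain. Now I'll hold, then return it to the pad centre (0.5455, 0.282).

Run:
```python
from station import r
from h import *
r.wait(1.8)
r.servo_line([.546,.282,.435],[180,0,9.3],speed=.12)
r.servo_line([.546,.282,.29],speed=.12)
r.servo_line([.546,.282,.262],speed=.05)
z=.262
r.wait(.2);f0=r.sense()["contact_force"][2];print(f0)
while z>.254:
    z-=.001;r.servo_line([.546,.282,z],speed=.02);r.wait(.1);f=r.sense()["contact_force"][2];print(round(z,4),f)
    if f-f0>1.5:break
q=r.sense();print(q["clock"],q["tcp_pos"],q["opening"])
a=r.snapshot("scene");crop(a["frame"],380,90,500,240,4,"pics/s4.png")
```

```text
-1.674355298794202
0.261 -2.215066140533623
0.26 -1.3741860588873127
0.259 -2.246430440902144
0.258 -2.0719135061954943
0.257 3.611995311869409
18.1167 [0.54602053 0.28203542 0.25777221] 0.035829696538636935
```

View pics/s4.png

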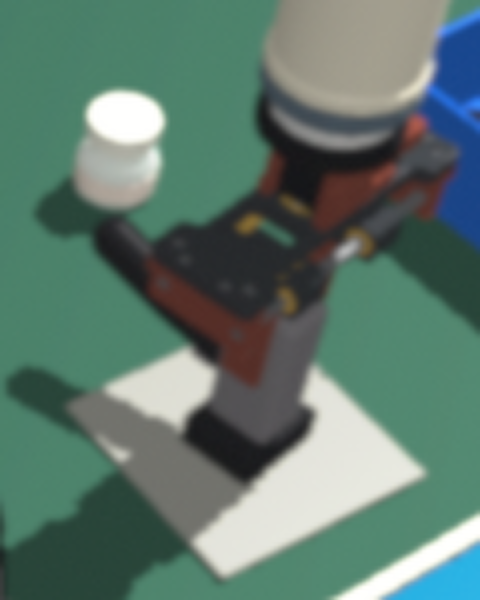

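Contact came at the grasp height, and the picture shows the nose flat on the middle of the pad. I'll release and retreat.

Run:
```python
from station import r
from h import *
r.let_go();r.wait(.5)
q=r.sense();print(q["opening"],q["contact_force"])
r.servo_line([.546,.282,.42],speed=.12)
r.reach([.35,.15,.45],[180,0,9.3])
r.wait(.5)
q=r.sense();print(q["clock"],q["opening"],q["contact_force"])
d={n:r.snapshot(n) for n in("top","scene")};pickle.dump(d,open("d5.pkl","wb"))
for n in d:cv2.imwrite(f"pics/{n}5.png",d[n]["frame"][:,:,::-1])
for n,b in(("top",(294,138,330,168)),("scene",(345,205,376,232))):
    m=(d[n]["frame"].min(2)>150).astype(np.uint8)*255;m=cv2.morphologyEx(m,cv2.MORPH_CLOSE,np.ones((5,5),np.uint8))
    print(n,cv2.minAreaRect(blob(m,*b)))
```

```text
0.08820774234281945 [-0.32486774 -0.50999381 -0.54027156]
22.5417 0.08771632760537913 [ 0.27949182  0.27998116 -0.4362448 ]
top ((309.53778076171875, 153.63206481933594), (15.247020721435547, 22.115049362182617), 74.05460357666016)
scene ((360.5000305175781, 219.00003051757812), (14.849242210388184, 21.92030906677246), 45.0)
```

View pics/top5.png

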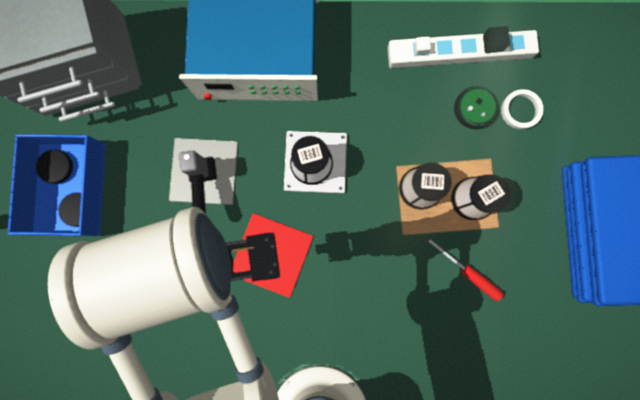

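View pics/scene5.png

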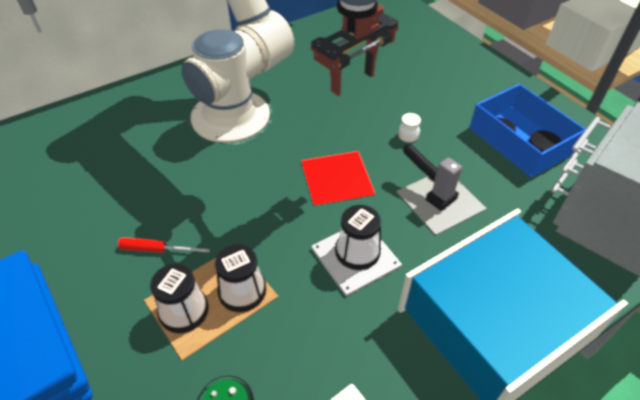

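The scanner stands upright in the middle of the pad, at (443,190) in the scene view. The label is unmoved, within 0.2 px, and the robot is clear of everything.

Run:
```python
from station import r
r.hand_in();print(r.sense()["clock"])
```

```text
the job is handed in; nothing more can be done
the job is handed in; nothing more can be done
```

I scanned the label and put the scanner back, then handed the job in shortly after clock 22.6 s, well under the 56 s limit. No verdict was reported.

- **Scan:** I gripped the barrel at z = 90 and held it over the test-plate lamp's label at (0.564, 0.0275), yaw 17°, with the window planned 60 mm above it. It stayed still there for about 2.4 s.
- **Return:** I lowered the scanner onto the pad centre at (0.546, 0.282) until it touched, released it and backed the arm away.

**Checks:**
- **Label position:** the three views of the label agreed within about 2 mm. After the job it was within 0.2 px of its starting position in both cameras.
- **Aim:** in the wrist view the nose's bottom front edge was within about 2 px of prediction, roughly 3 mm. In the scene view the nose corners sat 2–4 px from the predicted ones, up to about 6 mm. I put this down to the nose's rounded edges and did not correct it; it is still inside the 15 mm limit.
- **Final stand:** the scanner looks upright on the middle of the pad, judged by eye rather than measured. The gripper is open, and the force reading is only sensor noise.

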